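Turn a closed jar over in a turn-over stand and bring it back upright

ROBOT

A 7-joint arm with a two-finger parallel gripper is mounted at the origin on the work surface; the furniture and walls round the work are solid. World frame = base frame: x ahead of the robot, y to its left, z up, the work surface at z = 0. Lengths are in m, angles in rad, forces in N, time in s.
With the tool pointing down it reaches from about 0.35 to 0.9 m from the base axis. Payload 7.2 kg.
Tool frame: the origin (TCP) lies at the centre of the arm's flange, where the gripper is bolted on; the fingertips stand 182 mm ahead of it and the grasp point (between the pads) lies env.tcp_to_grasp ahead of it (env.tcp_to_grasp is the distance from the TCP to the grasp point, in m); z points along the fingers, y is the line along which they close (so a half turn about z gives the same grasp; the last joint's range is limited). The gripper opens to 88 mm and grips with 3 to 60 N. Pads are 20 mm wide; open, the fingers measure 115 mm over their backs; the gripper's body (75 mm by 178 mm) begins 61 mm behind the grasp point.
Start: joints at [-1.199, 0.411, -0.013, 1.596, 0.006, 1.134, -0.082], TCP at [0.266, 0.566, 0.405] pointing down, gripper open.
Joint ranges: [-2.95, 2.95], [-0.29, 1.99], [-1.47, 1.44], [0.14, 2.54], [-1.03, 4.17], [0.13, 1.85], [-2.86, 2.86]. Speed limits (rad/s): [2.39, 2.39, 3.01, 3.01, 3.14, 3.14, 3.14].

INTERFACE

Orientations are given as a unit quaternion [x, y, z, w].
In Python, from bench import env gives the robot as it stands.
- The arm moves only by the shell command python3 jog.py [OPENING] [FORCE], which reads ROWS from standard input. ROWS is a JSON list of rows, 1 to 5 of them, each written [[dx, dy, dz], [rx, ry, rz]]: dx, dy, dz in units of 5 mm, then a rotation vector rx, ry, rz in units of 0.25 rad; each row is the pose to reach, as a shift and turn from the pose commanded when the command began, along the tool's axes at that moment; what a row does not reach only later rows make up. A row lasts 1/12 s, in which the tool goes at most 0.0417 m and 0.125 rad, less where a joint would pass 70% of its speed; a pose out of reach is approached as far as the arm can. OPENING is the opening from 0.0 (shut) to 1.0 (fully open), set as the command begins (- or left out keeps the last). The fingers move at their own pace and stop on an object; FORCE is the grip in N (left out, the last holds). Time passes only in rows, so rows that do not move let the fingers close. It prints the time, the measured TCP pose, the force, the opening and the grip force at its end. Input that does not fit is refused with a message, and nothing moves.
- env.observe(): the state, without advancing time (a new reading comes with each control period).
- env.grab_frame(name): name is "scene" or "top" or "wrist"; returns a dict with "pixels" (480x640x3 uint8, red, green, blue), "K" (3x3 intrinsics, pixels), "R" (3x3) and "t" (3): a world point X has camera coordinates R X + t; the wrist camera has in their place "hand_eye" (4x4, takes a point from camera to tool coordinates, whose origin is the TCP and whose axes are the flange's). Camera axes: x right, y down, z forward; pixel columns grow to the right and rows downward; lengths in m; the calibration is good to about 2 mm. A picture is of the moment at which its call begins: read the wrist's pose just before it. There is no depth.
- env.job_done(): hands the job in; it is judged then, once.
The state is a dict: "time_s": time; "joint_pos": joint angles; "joint_vel": joint speeds; "joint_efforts": joint torques, N m; "ee_pos": TCP position; "eef_rot": TCP orientation; "wrist_force": force on the tool from outside, world axes, zero at the start; "wrist_torque": the same for the moment, N m; "gripper_width": opening from 0.0 (shut) to 1.0 (fully open); "finger_force": force on a finger pad.
Only numpy, scipy, OpenCV 4.12 (cv2) and the standard library are available. Lean on these libraries where they do the work, as an engineer would, in place of code of your own. Each camera call takes 0.05 s, during which the arm holds its last target. There are 200 camera calls.

TASK

The contents of the closed jar have settled. Stand the jar, lid up, in the leaning cradle of the turn-over stand and swing the turn button fully across its lid; only then turn the cradle right over by its crank, keep the jar upside down for two seconds, and turn it back until the jar stands fully upright, still buttoned in. Leave the other things on the bench where they are.

Things in the scene. Friction and masses are not known exactly. Their poses are not given: they have to be found in the camera images.
- jar: Closed round aluminium canister with a paper band and black ribbed screw lid, 118 mm tall, 0.27 to 0.45 kg, standing loose on the bench left of the stand. Body 66 mm across to 84 mm height, lid 64 mm across from 92 to 118 mm (does not unscrew). Origin: centre of its underside; z up through the lid.
- stand: Grey turn-over stand, fixed: base 160 (x) by 124 by 8 mm, two upright cheeks at x = -62 and +62 mm (8 thick, 48 wide at the top, 142 tall) that carry the aluminium cradle between them. Origin: centre of the base's underside; z up. Its -x end, with the crank, faces the robot within 17 degrees.
- swing_axis (a point): Point on the cradle's swing axis midway between the cheeks, 118 mm above the bench. Its axes are the stand's; the swing axis is its x. Stops limit the swing: cradle upright, and upside down at 3.05 rad (175 degrees) with its top swung over the stand's +y side (left, seen from the robot).
- cradle (a joint): Cradle angle about the swing axis, rad. 0 (stop): upright. Grows as its top swings to the stand's +y side; 3.05 (stop): upside down. Starts leaning at 0.44 to 0.57 for loading. Bearing friction 0.4 N m holds it wherever it is left; moving it by the crank takes about 6 N.
- seat (a point): Where the centre of the jar's underside goes: top of the cradle's shelf, 62 mm below the swing axis when upright; swings with the cradle. z: the loaded jar's axis. x: along the swing axis, as the stand's x. y: to the cradle's back, the side it leans to: a 90 degree V of plates, 80 mm high, touching a jar centred here. Ears 80 mm high at x = +-45 mm. Front (-y) open but for a lip.
- lip (a point): Middle of the inner face of the lip along the shelf's open front edge: 37 mm from the seat, 4 mm clear of a seated jar; the lip rises 11 mm above the shelf, so the jar is lowered in along the seat's z or passed over it. Leaning, the jar then lies against the V by its own weight. Axes as the seat's.
- button (a joint): Angle of the turn button, a steel bar (20 wide, 6 mm thick) that turns about a pillar at the cradle's back. 0 (stop): it points to seat -y, across the lid's middle, 2.5 mm over the lid. It grows as it opens, swinging to seat -x (crank side); at 1.57 it points to -x, clear of jar and gripper. Starts at 1.35 to 1.75. Friction holds it; about 1 N at the knob moves it.
- button_pivot (a point): Point on the turn button's axis, at mid thickness of the bar, behind the jar: at x 0, y 47, z 123.5 mm in the seat's frame. Spine and pivot behind the jar (22 mm wide, y from 35 to 59 mm) rise to 133 mm above the shelf: a jar brought in from above must clear them. Its axes are the seat's; the button turns about its z.
- button_knob (a point): Middle of the upright black knob by which the turn button is swung: 16 mm across, its top 13 mm above this point along z, the bar's upper face 14 mm below it; 72 mm from the pivot, near the bar's free end. z along the knob, parallel to the seat's z; +y along the bar to the pivot.
- crank_grip (a point): Middle of the crank's black sleeve, a free-spinning round handle 62 mm long, 15 to 19 mm across, along the swing axis' direction, 66 mm from that axis, 118 mm in front (-x) of the stand's middle. At cradle 0 it is level with the axis on the -y side; it goes over the top to the +y side at 3.05. The crank's arm is 32 mm behind it (+x). Axes as the seat's.
- oil_bottle: Small cream oil bottle with a red nozzle, 50 mm across, 145 mm tall, standing on the right in front of the vise. Not part of the job. Origin: centre of its underside.
- micrometer: Micrometer, 162 by 54 mm, 15 mm high, lying flat. Not part of the job. Origin: centre of its underside.
- oilstone: Grey oilstone, 100 by 25 by 12 mm, lying flat on the right. Not part of the job. Origin: centre of its underside.
- coupon: Pale metal test block with a hole, 52 by 40 by 30 mm, on the left. Not part of the job. Origin: centre of its underside.

How it is judged:
On the way, in this order (a step that is already met when the one before it is completed fails the run):
1. the jar stands lid up in the leaning cradle, on its shelf and against its back, and is let go (x of jar in the frame of seat between -0.008 and 0.008 m and y of jar in the frame of seat between -0.008 and 0.008 m and z of jar in the frame of seat between -0.004 and 0.006 m and angle between the z axis of jar and the z axis of seat, either way round below 0.1 rad and value of joint cradle below 1 rad and contact force between the fingers and jar below 0.3 N), for 0.2 s.
2. the turn button is swung across the lid (x of jar in the frame of seat between -0.008 and 0.008 m and y of jar in the frame of seat between -0.008 and 0.008 m and z of jar in the frame of seat between -0.004 and 0.006 m and angle between the z axis of jar and the z axis of seat, either way round below 0.1 rad and value of joint button below 0.2 rad and value of joint cradle below 1 rad), for 0.2 s.
3. the jar is upside down, buttoned in the cradle, for nearly two seconds (x of jar in the frame of seat between -0.015 and 0.015 m and y of jar in the frame of seat between -0.015 and 0.015 m and z of jar in the frame of seat between -0.006 and 0.012 m and value of joint button below 0.25 rad and angle between jar's own z axis and vertical above 2.79 rad), for 1.7 s.
At the end, for the whole second after the job is handed in: The cradle is back upright (within 0.15 rad of its upright stop) and at rest; the jar stands on its shelf, lid up, within 8 mm of the seat, upright within 10 degrees; the turn button is across the lid (within 0.2 rad of its stop) (x of jar in the frame of seat between -0.008 and 0.008 m and y of jar in the frame of seat between -0.008 and 0.008 m and z of jar in the frame of seat between -0.004 and 0.006 m and angle between the z axis of jar and the z axis of seat, either way round below 0.1 rad and value of joint cradle below 0.15 rad and angle between jar's own z axis and vertical below 0.18 rad and value of joint button below 0.2 rad and linear speed of jar below 0.02 m/s and velocity of joint cradle between -0.05 and 0.05 rad/s); the robot touches nothing.
It fails at once if the cradle is turned past 70 degrees while the turn button is not across the lid (value of joint cradle above 1.22 rad and value of joint button above 0.3 rad).
It fails at once if the oil bottle, micrometer, oilstone or test block is moved more than 30 mm (distance of any of oil_bottle, micrometer, oilstone, coupon from where it was at the start of the episode above 0.03 m).
It also fails if it takes over 72 s, if anything falls off the work surface, if the arm or the gripper's body presses on something with over 40 N, if the wrist force passes 120 N, or if a joint passes its speed limit or range.

## Working session

There is one attempt and no reset: what is moved stays moved. The work goes in short steps, Python scripts to look and compute and a shell command to move; the robot and the scene stay as the last step left them, time stands still between calls to the robot, and variables do not carry over. Pictures are saved under pics/ and viewed, at most 10 in all, crops included, and the job is handed in when it is done.

```bash
ls; mkdir -p pics; python3 - <<'E'
from bench import env
import cv2
s=env.observe(); print(s, env.tcp_to_grasp)
for n in ["scene","top"]:
    f=env.grab_frame(n); cv2.imwrite(f"pics/{n}0.png",f["pixels"][:,:,::-1]); print(n,f["K"],f["R"],f["t"])
E
```

```text
bench.py
jog.py
pics
{'time_s': 0.0, 'joint_pos': array([-1.19918499,  0.41186245, -0.01272679,  1.59704235,  0.00556628,
        1.13429429, -0.08222587]), 'joint_vel': array([-0.00057799, -0.00086733,  0.00028602,  0.00079929, -0.00029319,
       -0.00030246,  0.00043373]), 'joint_efforts': array([ 2.23822476e-04, -5.87953162e+01,  6.41742926e-01, -2.91085643e+01,
       -5.38305240e-02,  1.80648977e-02,  1.73731642e-04]), 'ee_pos': array([0.26601974, 0.56531689, 0.40383279]), 'eef_rot': array([ 2.18138463e-01,  9.75917514e-01, -7.74191048e-04, -1.34517106e-04]), 'wrist_force': array([ 0.41248572, -0.65755879, -0.78145702]), 'wrist_torque': array([ 0.01983622, -0.01504363,  0.02229657]), 'finger_force': 0.0, 'gripper_width': 1.0015201375115017} 0.1633
scene [[619.11555273   0.         319.05151734]
 [  0.         619.11555273 243.51607167]
 [  0.           0.           1.        ]] [[-0.88190434  0.47133641  0.00931312]
 [ 0.38130706  0.72479126 -0.57383147]
 [-0.27721773 -0.50251331 -0.81892045]] [ 0.40417288 -0.15478852  1.68407095]
top [[444.02648695   0.         325.31726527]
 [  0.         444.02648695 240.69180995]
 [  0.           0.           1.        ]] [[-0.00794563 -0.99974549  0.02111468]
 [-0.99474504  0.00574696 -0.10222169]
 [ 0.10207433 -0.02181594 -0.99453753]] [0.05173308 0.50931273 1.14098786]
```
View pics/scene0.png

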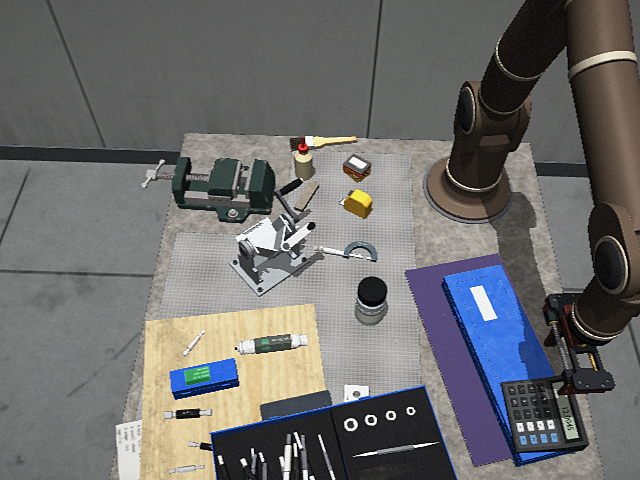

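View pics/top0.png

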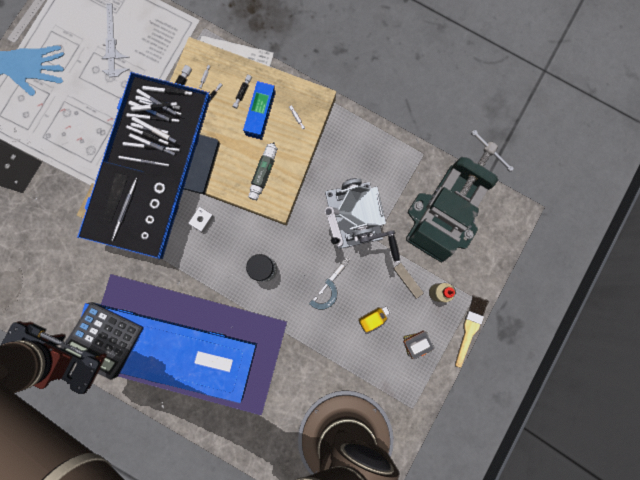

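The scene shows the jar lid at (372,291), the stand around (270,245), the knob near (245,245) and the crank sleeve near (298,232). In the top view the lid is at (261,267), the stand at (355,215) and the crank sleeve at (394,248). I'll enlarge both.

```bash
cat > h.py <<'E'
import numpy as np, cv2
from bench import env
from scipy.spatial.transform import Rotation as Rn
from scipy.optimize import least_squares
def cam(n):
    f=env.grab_frame(n); 
    if n=="wrist":
        s=env.observe()
        T=np.eye(4);T[:3,:3]=Rn.from_quat(s["eef_rot"]).as_matrix();T[:3,3]=s["ee_pos"]
        M=np.linalg.inv(T@f["hand_eye"]); R,t=M[:3,:3],M[:3,3]
    else: R,t=f["R"],f["t"]
    return f["pixels"],f["K"],R,t
def proj(c,X):
    p=np.atleast_2d(X)@c[2].T+c[3]; p=p@c[1].T; return p[:,:2]/p[:,2:]
def tri(cs,uvs):
    A=[]
    for c,(u,v) in zip(cs,uvs):
        P=c[1]@np.c_[c[2],c[3]]; A+= [u*P[2]-P[0], v*P[2]-P[1]]
    A=np.array(A); return np.linalg.lstsq(A[:,:3],-A[:,3],rcond=None)[0]
def atz(c,uv,z):
    d=c[2].T@np.linalg.inv(c[1])@np.r_[uv,1]; o=-c[2].T@c[3]; return o+d*(z-o[2])/d[2]
E
python3 - <<'E'
from h import *
import pickle
a=cam("scene");b=cam("top"); pickle.dump((a,b),open("c0.pkl","wb"))
def crop(c,x,y,w,h,k,n):
    im=cv2.resize(c[0][y:y+h,x:x+w,::-1],None,fx=k,fy=k,interpolation=cv2.INTER_CUBIC)
    for i in range(0,w,20): cv2.putText(im,str(x+i),(i*k,10),0,.35,(0,0,255),1); cv2.line(im,(i*k,12),(i*k,18),(0,0,255),1)
    for i in range(0,h,20): cv2.putText(im,str(y+i),(0,i*k+4),0,.35,(0,0,255),1); cv2.line(im,(24,i*k),(30,i*k),(0,0,255),1)
    cv2.imwrite(n,im)
crop(a,220,170,180,160,4,"t.png"); 
crop(a,220,170,110,130,5,"pics/s1.png"); crop(b,310,165,110,110,5,"pics/t1.png")
im=np.hstack([cv2.copyMakeBorder(cv2.imread("pics/s1.png"),0,0,0,0,0),]); 
E
```

View pics/s1.png

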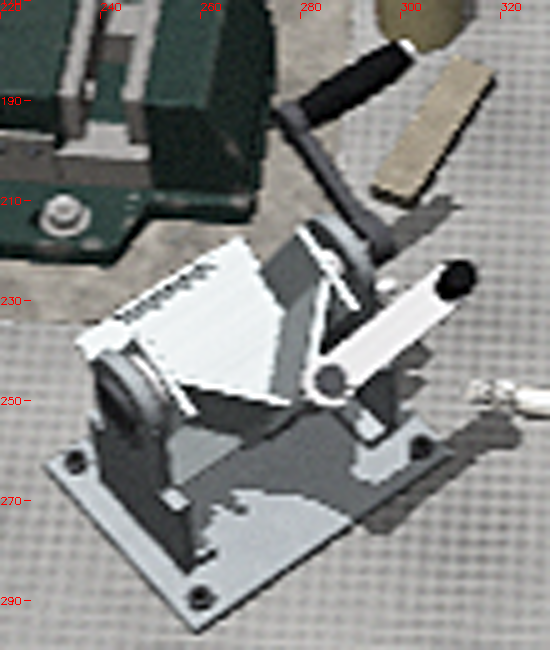

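View pics/t1.png

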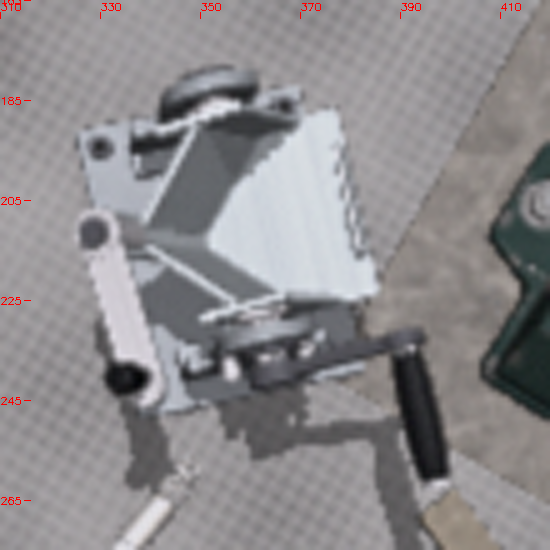

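Scene crop: the base corners are at (229,263.4), (259.4,296.4) and (310.4,261). The knob top is (312,225), the pivot (286.2,246.2), and the sleeve ends (280.4,193) and (301,180). Top crop: the knob is (334.8,240.6), the pivot (329.2,211.2) and the sleeve ends (391,236) and (396.8,260.6). I'll fit the stand model to these and triangulate as a check.

```bash
cat >> h.py <<'E'
def stand(p):
    """p = x,y,yaw,cradle,button -> dict name->(pos,R)"""
    x,y,w,th,be=p; S=Rn.from_euler('z',w).as_matrix(); o=np.r_[x,y,0]
    C=S@Rn.from_euler('x',-th).as_matrix(); ax=o+[0,0,.118]
    seat=ax+C@[0,0,-.062]; d=np.r_[-np.sin(be),-np.cos(be),0]
    q=lambda v: seat+C@np.array(v)
    B=C@Rn.from_euler('z',-be).as_matrix()
    return dict(S=S,C=C,B=B,o=o,ax=ax,seat=seat,pivot=q([0,.047,.133]),knob=q(np.r_[0,.047,.1405]+.072*d),
      knobtop=q(np.r_[0,.047,.1535]+.072*d),
      g0=ax+C@[-.118+.031,-.066,0],g1=ax+C@[-.118-.031,-.066,0],grip=ax+C@[-.118,-.066,0],
      cFL=o+S@[.08,.062,.008],cNL=o+S@[-.08,.062,.008],cFR=o+S@[.08,-.062,.008])
E
python3 - <<'E'
from h import *
import pickle
a,b=pickle.load(open("c0.pkl","rb"))
sc=dict(knobtop=(312,225),pivot=(286.2,246.2),g0=(280.4,193),g1=(301,180),cFL=(259.4,296.4),cNL=(310.4,261),cFR=(229,263.4))
tp=dict(knobtop=(334.8,240.6),pivot=(329.2,211.2),g0=(391,236),g1=(396.8,260.6),cFL=(326,191))
for k in tp: print(k,tri((a,b),(sc[k],tp[k])).round(4))
def res(p,full=False):
    m=stand(p); r={(n,k):(proj(c,m[k])[0]-np.array(v)) for n,c,D in(("s",a,sc),("t",b,tp)) for k,v in D.items()}
    return r if full else np.concatenate(list(r.values()))
f=least_squares(res,[.55,-.1,0,.5,1.5],loss='soft_l1'); print(f.x.round(4))
for k,v in res(f.x,True).items(): print(k,v.round(1))
m=stand(f.x)
for k in m: print(k,m[k].round(4).tolist())
np.save("p.npy",f.x)
for c,(x,y,w,h) in ((a,(345,265,60,70)),(b,(235,245,50,50))):
    g=cv2.cvtColor(c[0],cv2.COLOR_RGB2GRAY)[y:y+h,x:x+w]
    n,l,s,ce=cv2.connectedComponentsWithStats((g<45).astype(np.uint8)); i=1+np.argmax(s[1:,4]); print(s[i][:5]+[x,y,0,0,0],ce[i]+[x,y])
E
```

```text
knobtop [0.4945 0.0299 0.1693]
pivot [0.5661 0.0418 0.1491]
g0 [ 0.508  -0.105   0.1452]
g1 [ 0.4482 -0.1156  0.1497]
cFL [ 0.6464  0.0462 -0.0022]
[ 0.582  -0.0278  0.2129  0.5078  1.4537]
('s', 'knobtop') [ 0.2 -1.3]
('s', 'pivot') [ 0.5 -0.8]
('s', 'g0') [ 0.1 -0.4]
('s', 'g1') [-0.4 -0.1]
('s', 'cFL') [-0.4 -1. ]
('s', 'cNL') [ 0.2 -1.6]
('s', 'cFR') [-0.5 -1.4]
('t', 'knobtop') [-1.6 -0.7]
('t', 'pivot') [-2.  -0.1]
('t', 'g0') [-0.6 -0.9]
('t', 'g1') [-0.2  0.2]
('t', 'cFL') [-1.8 -0.3]
S [[0.9774, -0.2113, 0.0], [0.2113, 0.9774, 0.0], [0.0, 0.0, 1.0]]
C [[0.9774, -0.1846, -0.1027], [0.2113, 0.8541, 0.4753], [0.0, -0.4863, 0.8738]]
B [[0.2975, 0.9492, -0.1027], [-0.8236, 0.3096, 0.4753], [0.4829, -0.0568, 0.8738]]
o [0.582, -0.0278, 0.0]
ax [0.582, -0.0278, 0.118]
seat [0.5883, -0.0573, 0.0638]
pivot [0.566, 0.0461, 0.1572]
knob [0.4969, 0.0274, 0.1678]
knobtop [0.4956, 0.0336, 0.1792]
g0 [0.5091, -0.1025, 0.1501]
g1 [0.4485, -0.1156, 0.1501]
grip [0.4788, -0.1091, 0.1501]
cFL [0.6471, 0.0497, 0.008]
cNL [0.4907, 0.0159, 0.008]
cFR [0.6733, -0.0715, 0.008]
[358 277  29  30 693] [371.74603175 291.11544012]
[256 259  18  22  40] [267.7   272.475]
```

```bash
cat > jar.py <<'E'
from h import *
import pickle
a,b=pickle.load(open("c0.pkl","rb"))
an=np.linspace(0,2*np.pi,60); ring=np.c_[.032*np.cos(an),.032*np.sin(an),0*an]
def bb(c,xy):
    q=proj(c,np.vstack([ring+[*xy,.118],ring+[*xy,.092]])); return np.r_[q.min(0),q.max(0)]
obs=[]
for c,(x,y,w,h),th in ((a,(345,265,60,70),45),(b,(235,245,50,50),60)):
    g=cv2.cvtColor(c[0],cv2.COLOR_RGB2GRAY)[y:y+h,x:x+w]
    n,l,s,ce=cv2.connectedComponentsWithStats((g<th).astype(np.uint8)); i=1+np.argmax(s[1:,4]); q=s[i]; obs.append(np.r_[x+q[0]-.5,y+q[1]-.5,x+q[0]+q[2]-.5,y+q[1]+q[3]-.5])
print(obs)
for sel in ((0,),(1,),(0,1)):
    f=least_squares(lambda p:np.concatenate([bb((a,b)[i],p)-obs[i] for i in sel]),[.5,.2]); print(sel,f.x.round(4),f.fun.round(1))
E
python3 jar.py; python3 -c "
from h import *
f=env.grab_frame('wrist');print(f['hand_eye'].round(3),f['K'].round(0))"
```

```text
[array([357.5, 276.5, 386.5, 306.5]), array([246.5, 254.5, 274.5, 280.5])]
(0,) [0.4399 0.2114] [-0.4 -0.5  0.4  0.5]
(1,) [0.4367 0.2073] [ 0.1 -0.4 -0.1  0.4]
(0, 1) [0.4382 0.2092] [-0.3 -1.5  0.5 -0.6 -0.7 -1.  -0.9 -0.2]
[[-0.    -0.957 -0.291  0.08 ]
 [ 1.    -0.    -0.    -0.   ]
 [ 0.    -0.291  0.957  0.02 ]
 [ 0.     0.     0.     1.   ]] [[336.   0. 322.]
 [  0. 336. 242.]
 [  0.   0.   1.]]
```

Careful with the scale: shifts go in units of 5 mm and turns go in units of 0.25 rad. That gives: -0.125 m is -25, -0.156 m is -31.2, 0.5 rad is 2.

```bash
cat >> h.py <<'E'
def goto(pos,Rt,frm=None):
    """delta in the tool's axes from measured pose to pose"""
    s=env.observe(); R0=Rn.from_quat(s["eef_rot"]); 
    d=R0.inv().apply(np.array(pos)-s["ee_pos"]); r=(R0.inv()*Rn.from_matrix(Rt)).as_rotvec()
    print("t",s["time_s"],"delta",d.round(4),"rot",r.round(4), "F",np.round(s["wrist_force"],1),"q",np.round(s["joint_pos"],2)); return d,r
def tool(y,z):
    y=np.array(y);z=np.array(z); return np.c_[np.cross(y,z),y,z]
def report():
    s=env.observe(); print(s["time_s"],s["ee_pos"].round(4),s["wrist_force"].round(1),s["gripper_width"].round(3))
E
echo '[[[-6,-5,0],[0,0,0.4]],[[-12,-10,0],[0,0,0.8]],[[-18,-15,0],[0,0,1.2]],[[-25,-20,0],[0,0,1.6]],[[-31.2,-25,0],[0,0,2]]]' | python3 jog.py 1.0
python3 - <<'E'
from h import *
p=np.load("p.npy"); m=stand(p); goto([.438,.209,.40],tool(m["S"][:,0],[0,0,-1]))
E
```

```text
time_s: 0.67
ee_pos: [0.3546, 0.3843, 0.4047]
eef_rot: [0.455, 0.891, 0.0, 0.0]
wrist_force: [0.8, -0.0, 0.5]
gripper_width: 1.003
finger_force: 0.0
t 0.6667 delta [-0.1909 -0.0352  0.0046] rot [ 3.000e-04 -2.000e-04  4.136e-01] F [ 0.8 -0.   0.5] q [-1.03  0.23  0.14  1.85 -0.04  1.06 -0.25]
```

Scaled: -0.191 m is -38.2, -0.16 m is -32, 0.413 rad is 1.652.

```bash
echo '[[[-8,-1.4,0.2],[0,0,0.4]],[[-16,-2.8,0.4],[0,0,0.8]],[[-24,-4.2,0.6],[0,0,1.2]],[[-32,-5.6,0.8],[0,0,1.64]],[[-38.2,-7,0.8],[0,0,1.652]]]' | python3 jog.py 
echo '[[[0,0,0],[0,0,0]],[[0,0,0],[0,0,0]]]' | python3 jog.py
python3 - <<'E'
from h import *
import pickle
p=np.load("p.npy"); m=stand(p); goto([.438,.209,.40],tool(m["S"][:,0],[0,0,-1]))
c=cam("wrist"); pickle.dump(c,open("w1.pkl","wb"))
cv2.imwrite("pics/w1.png",c[0][:,:,::-1])
for k in m:
    if m[k].ndim==1: print(k,proj(c,m[k])[0].round(1))
print("lid",proj(c,[.438,.209,.118]),proj(c,[.438,.209,.092]))
E
```

```text
time_s: 1.08
ee_pos: [0.4395, 0.208, 0.4008]
eef_rot: [0.629, 0.777, 0.0, 0.0]
wrist_force: [0.8, 0.6, -0.2]
gripper_width: 1.001
finger_force: 0.0
time_s: 1.25
ee_pos: [0.4391, 0.2095, 0.4009]
eef_rot: [0.627, 0.779, 0.0, 0.0]
wrist_force: [-0.1, 0.9, 0.4]
gripper_width: 0.999
finger_force: 0.0
t 1.25 delta [-0.0003 -0.0011  0.0009] rot [ 0.0004 -0.0002  0.0014] F [-0.1  0.9  0.4] q [-0.82  0.18  0.31  1.94 -0.06  1.03 -0.26]
o [386.5 400. ]
ax [407.2 483.7]
seat [394.6 458.8]
pivot [424.9 462.8]
knob [343.  477.5]
knobtop [344.  485.2]
g0 [323.7 557.8]
g1 [261.8 557.6]
grip [292.8 557.7]
cFL [451.9 365.7]
cNL [329.1 365.3]
cFR [441.7 440.4]
lid [[321.09842869 243.86402583]] [[321.20246247 235.20676605]]
```

View pics/w1.png

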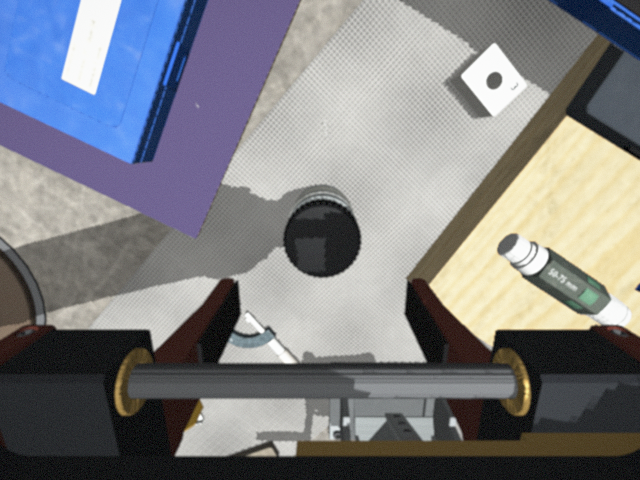

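Wrist view: the jar lid is a black disc centred near (322,239), so it lies about 4 mm toward +y of the top-camera estimate. The gripper hides the stand, so I'll move over the stand for a wrist view of it.

Scaled: -0.16 m is -32, 0.044 m is 8.8.

```bash
echo '[[[-8,2.2,-2],[0,0,0]],[[-16,4.4,-4],[0,0,0]],[[-24,6.6,-6],[0,0,0]],[[-32,8.8,-6],[0,0,0]],[[-39.6,11,-6],[0,0,0]]]' | python3 jog.py 
echo '[[[-6,1.6,0],[0,0,0]],[[-6,1.6,0],[0,0,0]],[[-6,1.6,0],[0,0,0]]]' | python3 jog.py
python3 - <<'E'
from h import *
import pickle
exec(open("jar.py").read().split("obs=[]")[0])
w=pickle.load(open("w1.pkl","rb"))
g=cv2.cvtColor(w[0],cv2.COLOR_RGB2GRAY); x,y,W,H=270,190,110,100
n,l,s,ce=cv2.connectedComponentsWithStats((g[y:y+H,x:x+W]<60).astype(np.uint8)); i=1+np.argmax(s[1:,4]); q=s[i]; o=np.r_[x+q[0]-.5,y+q[1]-.5,x+q[0]+q[2]-.5,y+q[1]+q[3]-.5]; print(o)
f=least_squares(lambda p:bb(w,p)-o,[.44,.21]); print("wrist",f.x.round(4),f.fun.round(1))
report()
c=cam("wrist"); pickle.dump(c,open("w2.pkl","wb"))
cv2.imwrite("pics/w2.png",c[0][:,:,::-1])
m=stand(np.load("p.npy"))
for k in m:
    if m[k].ndim==1: print(k,proj(c,m[k])[0].round(1))
E
```

```text
time_s: 1.72
ee_pos: [0.5354, 0.0308, 0.4314]
eef_rot: [0.624, 0.781, 0.001, 0.0]
wrist_force: [0.2, 1.0, -0.6]
gripper_width: 0.997
finger_force: 0.0
time_s: 1.97
ee_pos: [0.5494, 0.0029, 0.4302]
eef_rot: [0.626, 0.78, -0.0, -0.0]
wrist_force: [-0.8, 1.4, -1.2]
gripper_width: 0.998
finger_force: 0.0
[283.5 199.5 359.5 276.5]
wrist [0.438  0.2105] [-1.2 -1.7  1.2  1.9]Traceback (most recent call last):
  File "<stdin>", line 8, in <module>
  File "h.py", line 41, in report
    s=env.observe(); print(s["time_s"],s["ee_pos"].round(4),s["wrist_force"].round(1),s["gripper_width"].round(3))
                                                                                      ^^^^^^^^^^^^^^^^^^^^^^^^
AttributeError: 'float' object has no attribute 'round'
```

```bash
sed -i 's/s\["gripper_width"\].round(3)/round(s["gripper_width"],3)/' h.py
python3 - <<'E'
from h import *
import pickle
report()
c=cam("wrist"); pickle.dump(c,open("w2.pkl","wb"))
cv2.imwrite("pics/w2.png",c[0][:,:,::-1])
m=stand(np.load("p.npy"))
for k in m:
    if m[k].ndim==1: print(k,proj(c,m[k])[0].round(1))
E
```

```text
1.9667 [0.5494 0.0029 0.4302] [-0.8  1.4 -1.2] 0.998
o [342.4 237. ]
ax [349.5 272. ]
seat [345.  278.9]
pivot [356.4 198.5]
knob [259.5 205.4]
knobtop [256.1 199.4]
g0 [252.7 345.2]
g1 [183.1 344.8]
grip [217.9 345. ]
cFL [411.1 189.3]
cNL [276.9 188.4]
cFR [403.2 284.9]
```

View pics/w2.png

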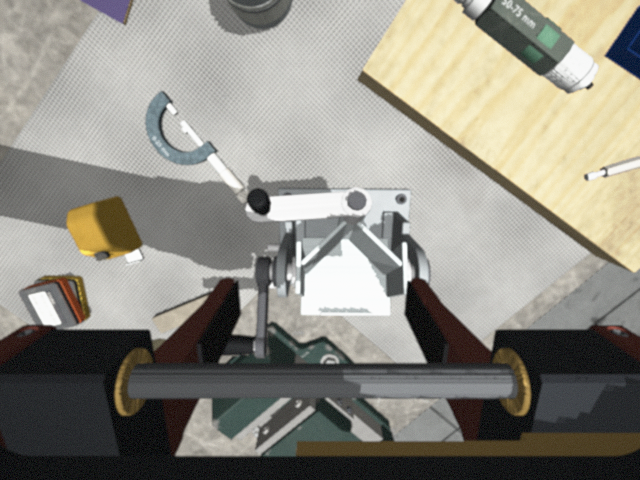

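The wrist view agrees with the fit to about 2 px: knob (258,199), pivot (357,200), base corners (411,190) and (278,189), shelf front edge around v≈312. I'll refit with it and plan the jar grasp.

```bash
python3 - <<'E'
from h import *
import pickle
a,b=pickle.load(open("c0.pkl","rb")); w=pickle.load(open("w2.pkl","rb"))
sc=dict(knobtop=(312,225),pivot=(286.2,246.2),g0=(280.4,193),g1=(301,180),cFL=(259.4,296.4),cNL=(310.4,261),cFR=(229,263.4))
tp=dict(knobtop=(334.8,240.6),pivot=(329.2,211.2),g0=(391,236),g1=(396.8,260.6),cFL=(326,191))
wr=dict(knobtop=(258,199),pivot=(357,200),cFL=(411,190),cNL=(278,189))
def res(p,full=False):
    m=stand(p[:5]); sh={"s":p[5:7],"t":p[7:9],"w":p[9:11]}
    r={(n,k):(proj(c,m[k])[0]+sh[n]-np.array(v)) for n,c,D in(("s",a,sc),("t",b,tp),("w",w,wr)) for k,v in D.items()}
    return r if full else np.concatenate(list(r.values())+[p[5:]*.7])
f=least_squares(res,[.58,-.03,.2,.5,1.5]+[0]*6); print(f.x.round(4))
for k,v in res(f.x,True).items(): print(k,v.round(1))
np.save("p.npy",f.x[:5]); m=stand(f.x[:5])
for k in ("seat","knob","grip"): print(k,m[k].round(4))
R=tool(m["S"][:,0],[0,0,-1]); print(R[:,0])
goto([.4385,.210,.105+.1633+.10],R); goto([.4385,.210,.105+.1633],R)
E
```

```text
[ 0.5828 -0.0288  0.2092  0.509   1.4645  0.4705  0.9674  0.8847  0.6343
 -0.0958 -0.2397]
('s', 'knobtop') [ 0.3 -0.1]
('s', 'pivot') [0.4 0.1]
('s', 'g0') [0.2 0.4]
('s', 'g1') [-0.2  0.8]
('s', 'cFL') [-0.6 -0.3]
('s', 'cNL') [ 0.2 -0.7]
('s', 'cFR') [-0.5 -0.7]
('t', 'knobtop') [-0.7 -0.4]
('t', 'pivot') [-0.7  0. ]
('t', 'g0') [ 0.6 -0.5]
('t', 'g1') [0.9 0.6]
('t', 'cFL') [-0.4 -0.1]
('w', 'knobtop') [-0.6  0.2]
('w', 'pivot') [ 0.5 -0.3]
('w', 'cFL') [0.6 0.3]
('w', 'cNL') [-0.5 -0.1]
seat [ 0.5891 -0.0583  0.0639]
knob [0.4977 0.0274 0.1674]
grip [ 0.4794 -0.1096  0.1502]
[-0.20768306  0.97819617  0.        ]
t 2.0167 delta [ 0.2247 -0.063   0.062 ] rot [-0.0009 -0.0008  0.0104] F [ 0.6  0.1 -0.7] q [-0.47  0.27  0.47  1.77 -0.13  1.13  0.26]
t 2.0167 delta [ 0.2246 -0.0629  0.162 ] rot [-0.0009 -0.0008  0.0104] F [ 0.6  0.1 -0.7] q [-0.47  0.27  0.47  1.77 -0.13  1.13  0.26]
```

Scaled: 0.2 m is 40, 0.16 m is 32, 0.01 rad is 0.04.

```bash
echo '[[[8,-2.2,0],[0,0,0.04]],[[16,-4.4,0],[0,0,0.04]],[[24,-6.6,2],[0,0,0.04]],[[32,-8.8,4],[0,0,0.04]],[[40,-11.2,6],[0,0,0.04]]]' | python3 jog.py 1.0
echo '[[[5,-1.4,6.4],[0,0,0]],[[5,-1.4,10],[0,0,0]],[[5,-1.4,14],[0,0,0]],[[5,-1.4,14],[0,0,0]],[[5,-1.4,14],[0,0,0]]]' | python3 jog.py
python3 - <<'E'
from h import *
m=stand(np.load("p.npy")); R=tool(m["S"][:,0],[0,0,-1]); goto([.4385,.210,.105+.1633],R)
E
```

```text
time_s: 2.43
ee_pos: [0.4499, 0.187, 0.4013]
eef_rot: [0.628, 0.778, 0.001, -0.0]
wrist_force: [-0.0, 1.5, 0.2]
gripper_width: 1.0
finger_force: 0.0
time_s: 2.85
ee_pos: [0.4393, 0.2077, 0.3311]
eef_rot: [0.629, 0.778, -0.001, -0.001]
wrist_force: [0.3, 0.9, 0.4]
gripper_width: 0.999
finger_force: 0.0
t 2.85 delta [ 0.0024 -0.0002  0.0628] rot [-0.0022  0.0004  0.0022] F [0.3 0.9 0.4] q [-0.81  0.26  0.32  2.03 -0.11  0.87 -0.22]
```

Scaled: 0.063 m is 12.6, 0.055 m is 11.

```bash
echo '[[[0.4,0,4],[0,0,0]],[[0.4,0,8],[0,0,0]],[[0.4,0,11],[0,0,0]],[[0.4,0,12.6],[0,0,0]],[[0.4,0,12.6],[0,0,0]]]' | python3 jog.py
echo '[[[0,0,0],[0,0,0]],[[0,0,0],[0,0,0]],[[0,0,0],[0,0,0]],[[0,0,0],[0,0,0]],[[0,0,0],[0,0,0]]]' | python3 jog.py 0.5 40
echo '[[[0,0,0],[0,0,0]],[[0,0,0],[0,0,0]],[[0,0,0],[0,0,0]],[[0,0,0],[0,0,0]],[[0,0,0],[0,0,0]]]' | python3 jog.py 0.5 40
```

```text
time_s: 3.27
ee_pos: [0.4399, 0.2084, 0.2682]
eef_rot: [0.63, 0.777, -0.0, -0.0]
wrist_force: [0.6, 0.0, -0.4]
gripper_width: 0.997
finger_force: 0.0
time_s: 3.68
ee_pos: [0.4403, 0.2082, 0.2692]
eef_rot: [0.63, 0.777, 0.001, 0.0]
wrist_force: [-1.4, -1.2, 6.2]
gripper_width: 0.721
finger_force: 40.0
time_s: 4.1
ee_pos: [0.4403, 0.2082, 0.2692]
eef_rot: [0.63, 0.777, 0.001, -0.0]
wrist_force: [-1.9, -1.1, 6.7]
gripper_width: 0.72
finger_force: 40.0
```

Scaled: -0.19 m is -38, -0.15 m is -30.

```bash
echo '[[[0,0,-6],[0,0,0]],[[0,0,-14],[0,0,0]],[[0,0,-22],[0,0,0]],[[0,0,-30],[0,0,0]],[[0,0,-38],[0,0,0]]]' | python3 jog.py
echo '[[[0,0,-8],[0,0,0]],[[0,0,-8],[0,0,0]],[[0,0,-8],[0,0,0]]]' | python3 jog.py
cat >> h.py <<'E'
L=.269; JX=.002
def jarpose(sx,sy,sz):
    m=stand(np.load("p.npy")); R=tool(m["C"][:,0],-m["C"][:,2])
    return m["seat"]+m["C"]@np.array([sx,sy-JX,sz+L]),R
def where():
    m=stand(np.load("p.npy")); s=env.observe(); R=Rn.from_quat(s["eef_rot"]).as_matrix()
    print("jar in seat",(m["C"].T@(s["ee_pos"]+R@[JX,0,L]-m["seat"])).round(4),"force seat",(m["C"].T@s["wrist_force"]).round(1),"torque",np.round(m["C"].T@s["wrist_torque"],2),"w",round(s["gripper_width"],3),"ff",s["finger_force"],"q",np.round(s["joint_pos"],2))
E
python3 - <<'E'
from h import *
goto(*jarpose(0,-.008,.19)); where()
E
```

```text
time_s: 4.52
ee_pos: [0.4396, 0.2075, 0.4601]
eef_rot: [0.63, 0.777, -0.0, -0.0]
wrist_force: [1.0, 0.4, -4.1]
gripper_width: 0.72
finger_force: 40.0
time_s: 4.77
ee_pos: [0.4403, 0.2079, 0.5001]
eef_rot: [0.63, 0.777, 0.002, 0.0]
wrist_force: [0.7, -0.5, -4.5]
gripper_width: 0.716
finger_force: 40.0
t 4.7667 delta [-0.0763  0.0903  0.0308] rot [ 0.0032 -0.511  -0.0021] F [ 0.7 -0.5 -4.5] q [-0.85  0.09  0.34  1.8  -0.03  1.25 -0.29]
jar in seat [-0.0893  0.1751  0.2893] force seat [ 0.5  1.7 -4.2] torque [-0.03  0.07  0.02] w 0.716 ff 39.99939244453344 q [-0.85  0.09  0.34  1.8  -0.03  1.25 -0.29]
```

```bash
echo '[[[-3,3.6,1.2],[0,-0.4,0]],[[-6,7.2,2.4],[0,-0.8,0]],[[-9.2,10.8,3.6],[0,-1.2,0]],[[-12.2,14.4,4.8],[0,-1.64,0]],[[-15.2,18,6.2],[0.012,-2.044,-0.008]]]' | python3 jog.py
echo '[[[0,0,0],[0,0,0]],[[0,0,0],[0,0,0]]]' | python3 jog.py
python3 - <<'E'
from h import *
goto(*jarpose(0,-.008,.10)); goto(*jarpose(0,-.008,.015)); where()
E
```

```text
time_s: 5.18
ee_pos: [0.5443, 0.1518, 0.4652]
eef_rot: [0.608, 0.752, -0.163, 0.197]
wrist_force: [0.9, -0.2, -3.9]
gripper_width: 0.721
finger_force: 40.0
time_s: 5.35
ee_pos: [0.5438, 0.1524, 0.464]
eef_rot: [0.608, 0.752, -0.163, 0.194]
wrist_force: [-0.3, 0.5, -3.9]
gripper_width: 0.719
finger_force: 40.0
t 5.35 delta [-0.0029  0.0013  0.0855] rot [-0.0081  0.0036  0.0039] F [-0.3  0.5 -3.9] q [-0.84  0.31  0.43  1.69  0.38  1.31 -0.34]
t 5.35 delta [-0.0026  0.0019  0.1705] rot [-0.0081  0.0036  0.0039] F [-0.3  0.5 -3.9] q [-0.84  0.31  0.43  1.69  0.38  1.31 -0.34]
jar in seat [-0.0028 -0.0058  0.1855] force seat [-0.1  2.4 -3.1] torque [0.95 0.05 0.02] w 0.719 ff 40.00151492129589 q [-0.84  0.31  0.43  1.69  0.38  1.31 -0.34]
```

```bash
echo '[[[-0.4,0.2,4],[-0.032,0.016,0.016]],[[-0.6,0.2,8],[-0.032,0.016,0.016]],[[-0.6,0.2,13],[-0.032,0.016,0.016]],[[-0.6,0.4,17],[-0.032,0.016,0.016]],[[-0.6,0.4,17],[-0.032,0.016,0.016]]]' | python3 jog.py
python3 - <<'E'
from h import *
goto(*jarpose(0,-.008,.015)); where()
E
```

```text
time_s: 5.77
ee_pos: [0.5531, 0.1075, 0.3911]
eef_rot: [0.61, 0.752, -0.158, 0.194]
wrist_force: [-0.3, -1.1, -3.6]
gripper_width: 0.72
finger_force: 40.0
t 5.7667 delta [0.0011 0.0009 0.0844] rot [-0.0018 -0.0022 -0.0018] F [-0.3 -1.1 -3.6] q [-0.77  0.37  0.44  1.8   0.39  1.11 -0.33]
jar in seat [-0.0012 -0.0087  0.0994] force seat [-0.6  0.8 -3.6] torque [0.83 0.11 0.03] w 0.72 ff 40.00137394265039 q [-0.77  0.37  0.44  1.8   0.39  1.11 -0.33]
```

```bash
echo '[[[0.2,0.2,4],[0,0,0]],[[0.2,0.2,8],[0,0,0]],[[0.2,0.2,12],[0,0,0]],[[0.2,0.2,15],[0,0,0]],[[0.2,0.2,16.8],[0,0,0]]]' | python3 jog.py
echo '[[[0,0,0],[0,0,0]],[[0,0,0],[0,0,0]]]' | python3 jog.py
python3 - <<'E'
from h import *
where()
a=cam("scene"); im=cv2.resize(a[0][190:310,220:340,::-1],None,fx=5,fy=5,interpolation=cv2.INTER_CUBIC)
cv2.imwrite("pics/s2.png",im)
E
```

```text
time_s: 6.18
ee_pos: [0.5639, 0.0708, 0.3199]
eef_rot: [0.61, 0.752, -0.156, 0.196]
wrist_force: [-0.1, -0.9, -3.3]
gripper_width: 0.718
finger_force: 40.0
time_s: 6.35
ee_pos: [0.5645, 0.0713, 0.3212]
eef_rot: [0.61, 0.752, -0.155, 0.196]
wrist_force: [0.8, 0.7, -3.0]
gripper_width: 0.723
finger_force: 40.0
jar in seat [ 0.0043 -0.0075  0.0201] force seat [ 1.   1.9 -2.3] torque [0.85 0.02 0.05] w 0.723 ff 40.00152557176989 q [-0.7   0.45  0.45  1.87  0.39  0.93 -0.33]
```

View pics/s2.png

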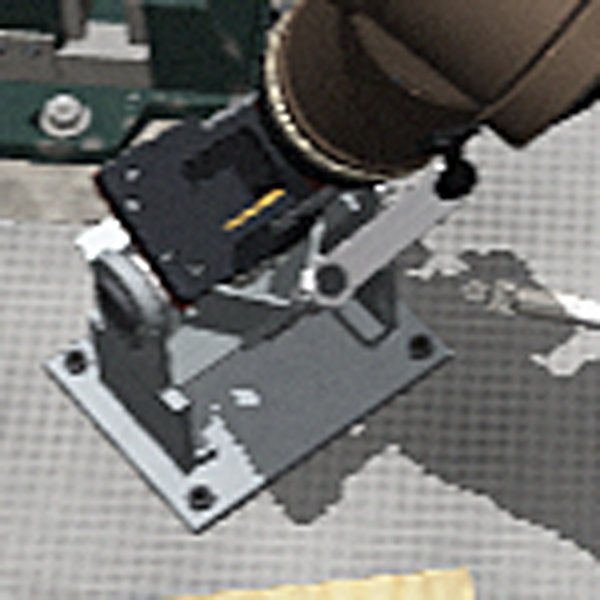

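The picture shows the hand in the cradle with the jar hidden behind it; the pivot (at 330,280 in the crop) and the knob are undisturbed and clear. Next I'll slide to the V.

```bash
python3 - <<'E'
from h import *
goto(*jarpose(0,-.002,.015)); where()
E
```

```text
t 6.4 delta [ 0.0063 -0.0031  0.0055] rot [ 0.0063 -0.0029 -0.0023] F [ 1.4  0.1 -2.7] q [-0.7   0.45  0.45  1.87  0.39  0.93 -0.33]
jar in seat [ 0.0048 -0.0075  0.0205] force seat [ 1.4  1.2 -2.5] torque [0.89 0.03 0.07] w 0.719 ff 40.001422792884114 q [-0.7   0.45  0.45  1.87  0.39  0.93 -0.33]
```

Scaled: 0.006 m is 1.2, 0.005 m is 1, 0.006 rad is 0.024.

```bash
echo '[[[0.2,-0.6,1],[0.024,-0.012,-0.008]],[[0.6,-0.6,1],[0.024,-0.012,-0.008]],[[1.2,-0.6,1],[0.024,-0.012,-0.008]],[[1.2,-0.6,1],[0.024,-0.012,-0.008]]]' | python3 jog.py
python3 -c "
from h import *
where()"
echo '[[[0.2,0,0],[0,0,0]],[[0.4,0,0],[0,0,0]],[[0.4,0,0],[0,0,0]]]' | python3 jog.py
python3 -c "
from h import *
where()"
```

```text
time_s: 6.73
ee_pos: [0.5609, 0.0739, 0.3134]
eef_rot: [0.609, 0.752, -0.159, 0.196]
wrist_force: [0.7, 0.9, -4.2]
gripper_width: 0.719
finger_force: 40.0
jar in seat [-0.0002 -0.0017  0.0148] force seat [ 0.9  2.7 -3.4] torque [ 0.81  0.06 -0.  ] w 0.719 ff 40.00152708395035 q [-0.71  0.46  0.45  1.88  0.4   0.92 -0.34]
time_s: 6.98
ee_pos: [0.5607, 0.0748, 0.3125]
eef_rot: [0.609, 0.752, -0.159, 0.196]
wrist_force: [0.4, 0.2, -3.4]
gripper_width: 0.717
finger_force: 40.0
jar in seat [-0.0003 -0.0006  0.0145] force seat [ 0.4  1.8 -2.9] torque [ 0.73 -0.05  0.05] w 0.717 ff 40.000974704471446 q [-0.71  0.46  0.45  1.88  0.4   0.92 -0.34]
```

```bash
echo '[[[0.2,0,0],[0,0,0]],[[0.4,0,0],[0,0,0]],[[0.4,0,0],[0,0,0]]]' | python3 jog.py
python3 -c "
from h import *
where()"
echo '[[[-0.2,0,0.8],[0,0,0]],[[-0.2,0,1.6],[0,0,0]],[[-0.2,0,2],[0,0,0]],[[-0.2,0,2],[0,0,0]]]' | python3 jog.py
python3 -c "
from h import *
where()"
```

```text
time_s: 7.23
ee_pos: [0.5607, 0.0758, 0.3119]
eef_rot: [0.609, 0.752, -0.159, 0.196]
wrist_force: [1.2, -1.4, -2.4]
gripper_width: 0.725
finger_force: 40.0
jar in seat [-0.      0.0004  0.0144] force seat [ 0.9 -0.3 -2.9] torque [ 0.05 -0.37  0.01] w 0.725 ff 40.00027659436455 q [-0.71  0.46  0.45  1.88  0.4   0.92 -0.35]
time_s: 7.57
ee_pos: [0.5616, 0.0703, 0.3029]
eef_rot: [0.609, 0.752, -0.159, 0.196]
wrist_force: [2.4, -0.5, -3.7]
gripper_width: 0.72
finger_force: 40.0
jar in seat [-0.0004  0.0001  0.0038] force seat [ 2.2  1.  -3.7] torque [ 0.34 -0.69 -0.02] w 0.72 ff 39.99881001290305 q [-0.7   0.48  0.45  1.89  0.4   0.9  -0.35]
```

Scaled: 0.004 m is 0.8, 0.002 m is 0.4.

```bash
echo '[[[0,0,0.4],[0,0,0]],[[0,0,0.8],[0,0,0]],[[0,0,0.8],[0,0,0]]]' | python3 jog.py
python3 -c "
from h import *
where()"
echo '[[[0,0,0.2],[0,0,0]],[[0,0,0.4],[0,0,0]],[[0,0,0.4],[0,0,0]]]' | python3 jog.py
python3 -c "
from h import *
where()"
```

```text
time_s: 7.82
ee_pos: [0.562, 0.0687, 0.2998]
eef_rot: [0.609, 0.752, -0.159, 0.196]
wrist_force: [3.1, -0.7, -1.9]
gripper_width: 0.718
finger_force: 40.0
jar in seat [-0.0003  0.0002  0.0003] force seat [ 2.9 -0.3 -2.3] torque [ 0.33 -0.72  0.01] w 0.718 ff 39.99920741898677 q [-0.7   0.48  0.45  1.9   0.4   0.89 -0.35]
time_s: 8.07
ee_pos: [0.5621, 0.0685, 0.2997]
eef_rot: [0.609, 0.752, -0.159, 0.196]
wrist_force: [-5.6, 5.7, 16.7]
gripper_width: 0.722
finger_force: 40.0
jar in seat [-0.0001  0.0002  0.0001] force seat [-4.3 -2.2 17.8] torque [-0.17  1.08  0.  ] w 0.722 ff 40.01366729957226 q [-0.7   0.48  0.45  1.9   0.4   0.89 -0.35]
```

Contact with the shelf at z≈0. I'll release and retreat along the seat's z.

Careful with the scale: shifts go in units of 5 mm and turns go in units of 0.25 rad. That gives: -0.002 m is -0.4.

```bash
echo '[[[0,0,-0.4],[0,0,0]],[[0,0,-0.4],[0,0,0]],[[0,0,-0.4],[0,0,0]],[[0,0,-0.4],[0,0,0]],[[0,0,-0.4],[0,0,0]]]' | python3 jog.py 1.0
python3 -c "
from h import *
where()"
echo '[[[0,0,-2],[0,0,0]],[[0,0,-6],[0,0,0]],[[0,0,-12],[0,0,0]],[[0,0,-20],[0,0,0]],[[0,0,-20],[0,0,0]]]' | python3 jog.py
python3 - <<'E'
from h import *
where()
import pickle
c=cam("wrist"); pickle.dump(c,open("w3.pkl","wb")); cv2.imwrite("pics/w3.png",c[0][:,:,::-1])
p=np.load("p.npy"); m=stand(p)
q=lambda v:proj(c,m["seat"]+m["C"]@np.array(v))[0].round(1)
print("lid centre",q([0,0,.118]),"knobtop",proj(c,m["knobtop"]),"pivot",proj(c,m["pivot"]))
goto(m["knob"]+m["C"]@[0,0,.006+.1633],tool(m["C"][:,0],-m["C"][:,2]))
E
```

```text
time_s: 8.48
ee_pos: [0.5617, 0.0685, 0.2995]
eef_rot: [0.609, 0.752, -0.159, 0.196]
wrist_force: [-0.0, -0.3, 0.5]
gripper_width: 0.992
finger_force: 0.0
jar in seat [-0.0009  0.0002  0.    ] force seat [-0.1 -0.5  0.4] torque [0.36 0.01 0.02] w 0.992 ff 0.0 q [-0.7   0.48  0.45  1.9   0.4   0.89 -0.35]
time_s: 8.9
ee_pos: [0.5527, 0.1203, 0.3929]
eef_rot: [0.609, 0.753, -0.155, 0.197]
wrist_force: [1.3, 0.5, 0.4]
gripper_width: 1.0
finger_force: 0.0
jar in seat [0.0036 0.0015 0.1071] force seat [ 1.4 -0.   0.5] torque [ 0.43 -0.03  0.03] w 1.0 ff 0.0 q [-0.79  0.37  0.44  1.79  0.39  1.12 -0.35]
lid centre [319.  251.5] knobtop [[199.32427241 208.2922915 ]] pivot [[318.69109004 190.49834846]]
t 8.95 delta [ 0.0405 -0.0729  0.0632] rot [ 0.0056 -0.0016 -0.0003] F [-1.4 -0.6 -0. ] q [-0.79  0.37  0.44  1.8   0.39  1.12 -0.35]
```

View pics/w3.png

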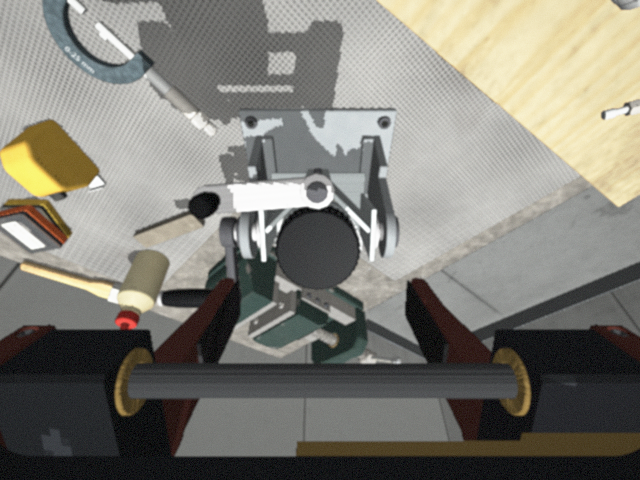

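The jar is seated: lid centre (318,248) against a predicted (319,251). The knob is near (204,205) and the pivot at (318,191), as modelled. Now the knob.

Scaled: 0.04 m is 8, -0.073 m is -14.6, 0.005 rad is 0.02.

```bash
echo '[[[4,-7,0],[0.02,0,0]],[[8,-14.6,0],[0.02,-0.004,0]],[[8,-14.6,4],[0.02,-0.004,0]],[[8,-14.6,4],[0.02,-0.004,0]],[[8,-14.6,4],[0.02,-0.004,0]]]' | python3 jog.py 0.45 5
python3 - <<'E'
from h import *
m=stand(np.load("p.npy")); goto(m["knob"]+m["C"]@[0,0,.010+.1633],tool(m["C"][:,0],-m["C"][:,2])); report()
E
```

```text
time_s: 9.37
ee_pos: [0.4752, 0.1254, 0.3499]
eef_rot: [0.61, 0.751, -0.162, 0.195]
wrist_force: [-0.5, -0.1, -0.0]
gripper_width: 0.661
finger_force: 0.0
t 9.3667 delta [0.0013 0.002  0.0351] rot [-0.0075  0.003  -0.0003] F [-0.5 -0.1 -0. ] q [-0.88  0.31  0.43  2.    0.43  1.05 -0.5 ]
9.3667 [0.4752 0.1254 0.3499] [-0.5 -0.1 -0. ] 0.661
```

```bash
echo '[[[0.2,0.2,0],[0,0,0]],[[0.2,0.2,2],[0,0,0]],[[0.2,0.2,5],[0,0,0]],[[0.2,0.2,7],[0,0,0]],[[0.2,0.2,7],[0,0,0]]]' | python3 jog.py 0.45 5
echo '[[[0,0,0],[0,0,0]],[[0,0,0],[0,0,0]],[[0,0,0],[0,0,0]],[[0,0,0],[0,0,0]],[[0,0,0],[0,0,0]]]' | python3 jog.py 0.0 6
python3 - <<'E'
from h import *
m=stand(np.load("p.npy")); goto(m["knob"]+m["C"]@[0,0,.010+.1633],tool(m["C"][:,0],-m["C"][:,2])); report()
E
```

```text
time_s: 9.78
ee_pos: [0.4794, 0.1087, 0.3177]
eef_rot: [0.61, 0.751, -0.163, 0.194]
wrist_force: [-0.4, -0.3, -0.3]
gripper_width: 0.451
finger_force: 0.0
time_s: 10.2
ee_pos: [0.4801, 0.1107, 0.3197]
eef_rot: [0.61, 0.752, -0.16, 0.195]
wrist_force: [4.7, -0.4, -2.8]
gripper_width: 0.176
finger_force: 6.0
t 10.2 delta [-0.0001 -0.      0.0012] rot [-0.0031  0.0012 -0.0005] F [ 4.7 -0.4 -2.8] q [-0.85  0.35  0.43  2.03  0.43  0.96 -0.5 ]
10.2 [0.4801 0.1107 0.3197] [ 4.7 -0.4 -2.8] 0.176
```

Scaled: -0.0461 m is -9.22, -0.0383 m is -7.66.

```bash
echo '[[[-2.06,0.38,0],[0,0,0]],[[-4.1,1.06,0],[0,0,0]],[[-5.9,1.98,0],[0,0,0]],[[-7.66,3.22,0],[0,0,0]],[[-9.22,4.72,0],[0,0,0]]]' | python3 jog.py
python3 -c "
from h import *
where()"
echo '[[[-1.22,1.58,0],[0,0,0]],[[-2.28,3.46,0],[0,0,0]],[[-3.06,5.48,0],[0,0,0]],[[-3.5,7.44,0],[0,0,0]],[[-3.66,9.6,0],[0,0,0]]]' | python3 jog.py
echo '[[[0,0.2,0],[0,0,0]],[[0,0.4,0],[0,0,0]],[[0,0.6,0],[0,0,0]],[[0,0.6,0],[0,0,0]]]' | python3 jog.py
python3 - <<'E'
from h import *
where(); p=np.load("p.npy"); p[4]=0; m=stand(p); goto(m["knob"]+m["C"]@[0,0,.010+.1633],tool(m["C"][:,0],-m["C"][:,2]))
E
```

```text
time_s: 10.62
ee_pos: [0.5104, 0.073, 0.3424]
eef_rot: [0.611, 0.75, -0.164, 0.194]
wrist_force: [-6.1, -3.0, 5.6]
gripper_width: 0.176
finger_force: 6.0
jar in seat [-0.0526 -0.0083  0.0448] force seat [-6.6 -4.2  4.1] torque [-0.35  1.47  0.12] w 0.176 ff 6.004361953237094 q [-0.77  0.35  0.46  1.97  0.43  0.98 -0.39]
time_s: 11.03
ee_pos: [0.5619, 0.0681, 0.3507]
eef_rot: [0.611, 0.75, -0.162, 0.195]
wrist_force: [-0.9, -2.0, 0.1]
gripper_width: 0.176
finger_force: 6.0
time_s: 11.37
ee_pos: [0.5637, 0.0689, 0.3504]
eef_rot: [0.61, 0.75, -0.163, 0.194]
wrist_force: [-4.5, -5.4, 3.8]
gripper_width: 0.177
finger_force: 6.0
jar in seat [-0.001  -0.0254  0.0445] force seat [-5.5 -5.6  1.2] torque [-0.94  1.25  0.08] w 0.177 ff 6.00033039531354 q [-0.71  0.42  0.46  1.85  0.39  1.   -0.3 ]
t 11.3667 delta [ 0.0013 -0.0015 -0.0003] rot [-0.0093  0.004  -0.0015] F [-4.5 -5.4  3.8] q [-0.71  0.42  0.46  1.85  0.39  1.   -0.3 ]
```

Scaled: -0.002 m is -0.4.

```bash
echo '[[[0,-0.4,0],[0,0,0]],[[0,-0.4,0],[0,0,0]],[[0,-0.4,0],[0,0,0]]]' | python3 jog.py 0.45 20
echo '[[[0,0,-2],[0,0,0]],[[0,0,-6],[0,0,0]],[[0,0,-12],[0,0,0]],[[0,0,-20],[0,0,0]],[[0,0,-26],[0,0,0]]]' | python3 jog.py
python3 - <<'E'
from h import *
import pickle
p=np.load("p.npy"); p[4]=0; np.save("p.npy",p); m=stand(p)
a,b=pickle.load(open("c0.pkl","rb"))
print("bottle",tri((a,b),((303,148),(447,292))), atz(a,(304,178),0))
print("grip",m["grip"],"S",m["S"])
Rt=tool(-m["S"][:,1],[0,0,-1]); goto(m["grip"]+[0,0,.10+.1633],Rt)
c=cam("wrist"); cv2.imwrite("pics/w4.png",c[0][:,:,::-1])
print(proj(c,m["knobtop"]),proj(c,m["pivot"]))
E
```

```text
time_s: 11.62
ee_pos: [0.5622, 0.0709, 0.3503]
eef_rot: [0.609, 0.752, -0.16, 0.195]
wrist_force: [-0.0, -0.4, -0.5]
gripper_width: 0.364
finger_force: 0.0
time_s: 12.03
ee_pos: [0.5493, 0.1343, 0.4666]
eef_rot: [0.609, 0.752, -0.16, 0.195]
wrist_force: [0.7, 1.9, 0.6]
gripper_width: 0.448
finger_force: 0.0
bottle [ 0.37501349 -0.24598238  0.10379112] [ 0.37998776 -0.23401542  0.        ]
grip [ 0.47937664 -0.10964452  0.15016477] S [[ 0.97819617 -0.20768306  0.        ]
 [ 0.20768306  0.97819617  0.        ]
 [ 0.          0.          1.        ]]
t 12.0333 delta [-0.1697 -0.1184  0.1561] rot [0.3966 0.4024 1.5326] F [0.7 1.9 0.6] q [-0.82  0.31  0.44  1.69  0.39  1.29 -0.31]
[[318.39413947 237.69979572]] [[318.30161769 150.6233056 ]]
```

View pics/w4.png

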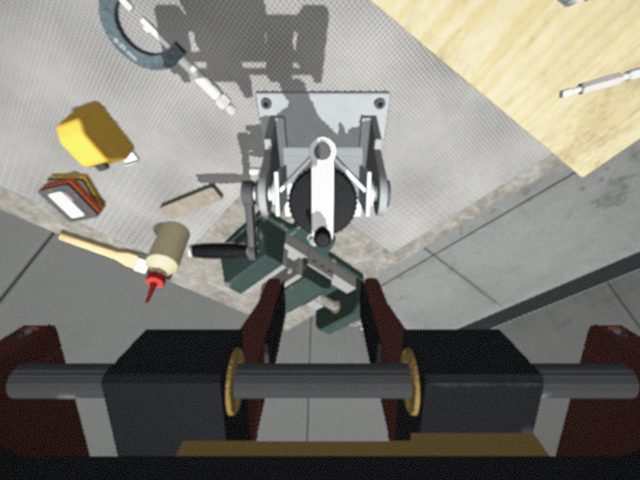

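The button bar lies across the lid, with the knob at (321,238) and the pivot at (323,150). The sleeve is at about (195–248,250). Next I'll turn the hand and move to the crank.

Scaled: -0.06 m is -12, -0.048 m is -9.6, 0.563 rad is 2.252.

```bash
echo '[[[-2.4,-1.6,0],[0.116,0.12,0.448]],[[-4.8,-3.2,0],[0.232,0.236,0.9]],[[-7.2,-4.8,0],[0.348,0.356,1.348]],[[-9.6,-6.4,0],[0.468,0.472,1.8]],[[-12,-8.4,0],[0.584,0.592,2.252]]]' | python3 jog.py
cat > g.py <<'E'
from h import *
import sys
p=np.load("p.npy"); p[3]=float(sys.argv[1]); m=stand(p); Rt=tool(-m["S"][:,1],[0,0,-1])
goto(m["grip"]+m["S"]@[float(sys.argv[3]) if len(sys.argv)>3 else 0,0,0]+[0,0,float(sys.argv[2])+.1633],Rt); report()
E
python3 g.py 0.509 0.10
```

```text
time_s: 12.5
ee_pos: [0.5192, 0.0729, 0.494]
eef_rot: [0.818, 0.549, -0.109, 0.131]
wrist_force: [-0.9, 0.9, 1.1]
gripper_width: 0.45
finger_force: 0.0
t 12.5 delta [-0.1478  0.0214  0.1382] rot [0.2494 0.2546 0.964 ] F [-0.9  0.9  1.1] q [-0.78  0.22  0.54  1.72  0.21  1.36 -0.69]
12.5 [0.5192 0.0729 0.494 ] [-0.9  0.9  1.1] 0.45
```

Scaled: -0.1 m is -20, -0.08 m is -16, 0.57 rad is 2.28.

```bash
echo '[[[-4,0.6,2],[0.12,0.124,0.46]],[[-8,1.2,4],[0.24,0.248,0.92]],[[-12,1.8,6],[0.36,0.368,1.38]],[[-16,2.4,9],[0.48,0.488,1.84]],[[-20,2.8,12],[0.588,0.604,2.28]]]' | python3 jog.py 0.5
python3 g.py 0.509 0.10
```

```text
time_s: 12.92
ee_pos: [0.4934, -0.0402, 0.4711]
eef_rot: [0.952, 0.296, -0.045, 0.056]
wrist_force: [0.1, 0.3, -0.7]
gripper_width: 0.5
finger_force: 0.0
t 12.9167 delta [-0.0435  0.0442  0.067 ] rot [0.1024 0.1022 0.3937] F [ 0.1  0.3 -0.7] q [-0.65  0.15  0.68  1.83  0.04  1.24 -0.96]
12.9167 [ 0.4934 -0.0402  0.4711] [ 0.1  0.3 -0.7] 0.5
```

```bash
echo '[[[-2.4,2.4,2],[0.112,0.112,0.44]],[[-4.4,4.4,4],[0.224,0.224,0.88]],[[-6.6,6.6,7],[0.32,0.32,1.28]],[[-8.6,8.8,10],[0.408,0.408,1.576]],[[-8.6,8.8,13.4],[0.408,0.408,1.576]]]' | python3 jog.py 0.5
echo '[[[0,0,0],[0,0,0]],[[0,0,0],[0,0,0]]]' | python3 jog.py
python3 g.py 0.509 0.0 -0.003
```

```text
time_s: 13.33
ee_pos: [0.4794, -0.1119, 0.414]
eef_rot: [0.995, 0.102, 0.001, 0.001]
wrist_force: [-0.4, -0.5, -0.1]
gripper_width: 0.5
finger_force: 0.0
time_s: 13.5
ee_pos: [0.48, -0.1084, 0.4132]
eef_rot: [0.994, 0.107, -0.002, 0.001]
wrist_force: [0.2, 0.9, 0.1]
gripper_width: 0.503
finger_force: 0.0
t 13.5 delta [-0.0034  0.0009  0.0997] rot [0.002  0.0045 0.0051] F [0.2 0.9 0.1] q [-0.52  0.2   0.76  1.93 -0.15  1.07 -1.06]
13.5 [ 0.48   -0.1084  0.4132] [0.2 0.9 0.1] 0.503
```

```bash
echo '[[[-0.6,0.2,6],[0.008,0.016,0.02]],[[-0.6,0.2,12],[0.008,0.016,0.02]],[[-0.6,0.2,17],[0.008,0.016,0.02]],[[-0.6,0.2,19.8],[0.008,0.016,0.02]],[[-0.6,0.2,19.8],[0.008,0.016,0.02]]]' | python3 jog.py 0.5
python3 g.py 0.509 0.0 -0.003
echo '[[[0,0,0],[0,0,0]],[[0,0,0],[0,0,0]],[[0,0,0],[0,0,0]],[[0,0,0],[0,0,0]],[[0,0,0],[0,0,0]]]' | python3 jog.py 0.0 25
python3 g.py 0.509 0.0 -0.003
```

```text
time_s: 13.92
ee_pos: [0.4769, -0.1092, 0.3125]
eef_rot: [0.994, 0.106, -0.001, -0.0]
wrist_force: [-0.7, 0.5, 0.0]
gripper_width: 0.497
finger_force: 0.0
t 13.9167 delta [-0.0007  0.001  -0.0009] rot [-0.0006  0.0029  0.0023] F [-0.7  0.5  0. ] q [-0.44  0.34  0.7   2.05 -0.29  0.85 -0.93]
13.9167 [ 0.4769 -0.1092  0.3125] [-0.7  0.5  0. ] 0.497
time_s: 14.33
ee_pos: [0.4774, -0.1106, 0.3151]
eef_rot: [0.995, 0.104, 0.001, 0.0]
wrist_force: [0.7, -0.0, 3.6]
gripper_width: 0.207
finger_force: 25.0
t 14.3333 delta [-0.0008 -0.0006  0.0016] rot [ 0.0003 -0.0026 -0.0002] F [ 0.7 -0.   3.6] q [-0.44  0.34  0.7   2.05 -0.29  0.85 -0.93]
14.3333 [ 0.4774 -0.1106  0.3151] [ 0.7 -0.   3.6] 0.207
```

```bash
python3 - <<'E'
import numpy as np
K=lambda t:.066*np.array([np.cos(t),-np.sin(t)])
th=[.509,1.03,1.55,2.07,2.58,3.05]
for a,b in zip(th,th[1:]):
    print(a,b,[(K(a+(b-a)*i/5)-K(a)).round(4).tolist() for i in range(1,6)])
E
```

```text
0.509 1.03 [[-0.0037, -0.0058], [-0.0079, -0.0112], [-0.0127, -0.0162], [-0.018, -0.0206], [-0.0237, -0.0244]]
1.03 1.55 [[-0.0061, -0.0032], [-0.0124, -0.0058], [-0.019, -0.0077], [-0.0258, -0.0089], [-0.0326, -0.0094]]
1.55 2.07 [[-0.0069, 0.0002], [-0.0137, 0.0011], [-0.0203, 0.0028], [-0.0268, 0.0051], [-0.033, 0.008]]
2.07 2.58 [[-0.0057, 0.0035], [-0.0111, 0.0076], [-0.016, 0.0122], [-0.0204, 0.0173], [-0.0243, 0.0228]]
2.58 3.05 [[-0.0031, 0.0054], [-0.0056, 0.0111], [-0.0076, 0.0169], [-0.009, 0.023], [-0.0099, 0.0291]]
```

```bash
echo '[[[0,-0.74,-1.16],[0,0,0]],[[0,-1.58,-2.24],[0,0,0]],[[0,-2.54,-3.24],[0,0,0]],[[0,-3.6,-4.12],[0,0,0]],[[0,-4.74,-4.88],[0,0,0]]]' | python3 jog.py
python3 g.py 1.03 0.0 -0.003
```

```text
time_s: 14.75
ee_pos: [0.4725, -0.0882, 0.3394]
eef_rot: [0.995, 0.104, 0.002, 0.001]
wrist_force: [4.4, -3.7, -5.0]
gripper_width: 0.203
finger_force: 25.0
t 14.75 delta [-0.0008 -0.0013  0.0015] rot [ 0.0029 -0.0029 -0.0017] F [ 4.4 -3.7 -5. ] q [-0.52  0.28  0.73  2.05 -0.24  0.89 -1.02]
14.75 [ 0.4725 -0.0882  0.3394] [ 4.4 -3.7 -5. ] 0.203
```

The crank follows with low forces, so I'll continue over the top.

```bash
echo '[[[0,-1.22,-0.64],[0,0,0]],[[0,-2.48,-1.16],[0,0,0]],[[0,-3.8,-1.54],[0,0,0]],[[0,-5.16,-1.78],[0,0,0]],[[0,-6.52,-1.88],[0,0,0]]]' | python3 jog.py
python3 g.py 1.55 0.0 -0.003
echo '[[[0,-1.38,0.04],[0,0,0]],[[0,-2.74,0.22],[0,0,0]],[[0,-4.06,0.56],[0,0,0]],[[0,-5.36,1.02],[0,0,0]],[[0,-6.6,1.6],[0,0,0]]]' | python3 jog.py
python3 g.py 2.07 0.0 -0.003
```

```text
time_s: 15.17
ee_pos: [0.4659, -0.0574, 0.3494]
eef_rot: [0.995, 0.103, 0.002, 0.002]
wrist_force: [1.7, -8.6, 6.5]
gripper_width: 0.203
finger_force: 25.0
t 15.1667 delta [-0.0007 -0.0024  0.0021] rot [ 0.0038 -0.0038 -0.0027] F [ 1.7 -8.6  6.5] q [-0.6   0.24  0.73  2.06 -0.2   0.9  -1.12]
15.1667 [ 0.4659 -0.0574  0.3494] [ 1.7 -8.6  6.5] 0.203
time_s: 15.58
ee_pos: [0.459, -0.0241, 0.3419]
eef_rot: [0.995, 0.104, 0.002, 0.0]
wrist_force: [-2.3, -1.6, 15.1]
gripper_width: 0.202
finger_force: 25.0
t 15.5833 delta [-0.0008 -0.0013  0.0026] rot [ 0.0005 -0.0034 -0.0018] F [-2.3 -1.6 15.1] q [-0.66  0.23  0.71  2.09 -0.2   0.88 -1.2 ]
15.5833 [ 0.459  -0.0241  0.3419] [-2.3 -1.6 15.1] 0.202
```

```bash
echo '[[[0,-1.14,0.7],[0,0,0]],[[0,-2.22,1.52],[0,0,0]],[[0,-3.2,2.44],[0,0,0]],[[0,-4.08,3.46],[0,0,0]],[[0,-4.86,4.56],[0,0,0]]]' | python3 jog.py
python3 g.py 2.58 0.0 -0.003
echo '[[[0,-0.62,1.08],[0,0,0]],[[0,-1.12,2.22],[0,0,0]],[[0,-1.52,3.38],[0,0,0]],[[0,-1.8,4.6],[0,0,0]],[[0,-1.98,5.82],[0,0,0]]]' | python3 jog.py
python3 g.py 3.05 0.0 -0.003
```

```text
time_s: 16.0
ee_pos: [0.4538, 0.0008, 0.3183]
eef_rot: [0.995, 0.104, 0.001, -0.0]
wrist_force: [-1.8, -1.3, 9.4]
gripper_width: 0.199
finger_force: 25.0
t 16.0 delta [-0.0009 -0.0001  0.0019] rot [-0.0007 -0.0026 -0.0006] F [-1.8 -1.3  9.4] q [-0.69  0.26  0.69  2.13 -0.23  0.82 -1.23]
16.0 [0.4538 0.0008 0.3183] [-1.8 -1.3  9.4] 0.199
time_s: 16.42
ee_pos: [0.4518, 0.0104, 0.2889]
eef_rot: [0.995, 0.104, 0.001, -0.0]
wrist_force: [-3.3, -1.3, 26.4]
gripper_width: 0.201
finger_force: 25.0
t 16.4167 delta [-0.001  -0.0002  0.0015] rot [-0.0004 -0.0024 -0.0004] F [-3.3 -1.3 26.4] q [-0.67  0.31  0.66  2.16 -0.28  0.75 -1.2 ]
16.4167 [0.4518 0.0104 0.2889] [-3.3 -1.3 26.4] 0.201
```

At the stop (26 N up). I'll hold upside down for about 2.5 s and take a look.

```bash
H='x'
echo '[[[0,0,0],[0,0,0]],[[0,0,0],[0,0,0]],[[0,0,0],[0,0,0]],[[0,0,0],[0,0,0]],[[0,0,0],[0,0,0]]]' | python3 jog.py | head -1
echo '[[[0,0,0],[0,0,0]],[[0,0,0],[0,0,0]],[[0,0,0],[0,0,0]],[[0,0,0],[0,0,0]],[[0,0,0],[0,0,0]]]' | python3 jog.py | head -1
echo '[[[0,0,0],[0,0,0]],[[0,0,0],[0,0,0]],[[0,0,0],[0,0,0]],[[0,0,0],[0,0,0]],[[0,0,0],[0,0,0]]]' | python3 jog.py | head -1
echo '[[[0,0,0],[0,0,0]],[[0,0,0],[0,0,0]],[[0,0,0],[0,0,0]],[[0,0,0],[0,0,0]],[[0,0,0],[0,0,0]]]' | python3 jog.py | head -1
echo '[[[0,0,0],[0,0,0]],[[0,0,0],[0,0,0]],[[0,0,0],[0,0,0]],[[0,0,0],[0,0,0]],[[0,0,0],[0,0,0]]]' | python3 jog.py | head -1
echo '[[[0,0,0],[0,0,0]],[[0,0,0],[0,0,0]],[[0,0,0],[0,0,0]],[[0,0,0],[0,0,0]],[[0,0,0],[0,0,0]]]' | python3 jog.py
python3 - <<'E'
from h import *
a=cam("scene"); cv2.imwrite("pics/s3.png",cv2.resize(a[0][190:310,220:340,::-1],None,fx=5,fy=5,interpolation=cv2.INTER_CUBIC))
K=lambda t:.066*np.array([np.cos(t),-np.sin(t)])
th=[3.05,2.54,2.03,1.52,1.01,.5,0]
for a,b in zip(th,th[1:]):
    print(a,b,[(K(a+(b-a)*i/5)-K(a)).round(4).tolist() for i in range(1,6)])
E
python3 g.py 3.05 0.0 -0.003
```

```text
time_s: 16.83
time_s: 17.25
time_s: 17.67
time_s: 18.08
time_s: 18.5
time_s: 18.92
ee_pos: [0.4519, 0.0104, 0.2887]
eef_rot: [0.995, 0.104, 0.001, -0.0]
wrist_force: [0.6, 1.4, 6.5]
gripper_width: 0.203
finger_force: 25.0
3.05 2.54 [[0.001, -0.0067], [0.0026, -0.0132], [0.0049, -0.0195], [0.0078, -0.0256], [0.0113, -0.0313]]
2.54 2.03 [[0.0041, -0.0053], [0.0087, -0.0102], [0.0138, -0.0147], [0.0193, -0.0185], [0.0252, -0.0218]]
2.03 1.52 [[0.0062, -0.0027], [0.0126, -0.0047], [0.0192, -0.0061], [0.0259, -0.0068], [0.0326, -0.0068]]
1.52 1.01 [[0.0067, 0.0007], [0.0133, 0.002], [0.0197, 0.0041], [0.0259, 0.0067], [0.0318, 0.01]]
1.01 0.5 [[0.0055, 0.0039], [0.0106, 0.0083], [0.0152, 0.0132], [0.0193, 0.0185], [0.0228, 0.0242]]
0.5 0 [[0.0029, 0.0059], [0.0051, 0.0121], [0.0068, 0.0185], [0.0077, 0.0251], [0.0081, 0.0316]]
t 18.9667 delta [-0.001  -0.0002  0.0014] rot [-0.0002 -0.0023 -0.0004] F [0.6 2.1 5.9] q [-0.67  0.31  0.66  2.16 -0.28  0.75 -1.2 ]
18.9667 [0.4519 0.0104 0.2887] [0.6 2.1 5.9] 0.204
```

View pics/s3.png

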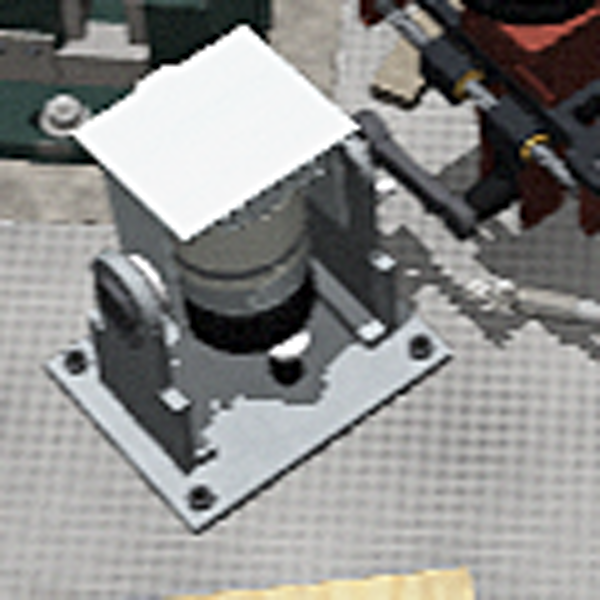

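Upside down: the shelf plate is on top, the jar hangs with its lid down, and the knob at crop (287,365) is still across the lid. Turning back.

```bash
echo '[[[0,0.2,-1.34],[0,0,0]],[[0,0.52,-2.64],[0,0,0]],[[0,0.98,-3.9],[0,0,0]],[[0,1.56,-5.12],[0,0,0]],[[0,2.26,-6.26],[0,0,0]]]' | python3 jog.py | grep -E "time|wrist"
echo '[[[0,0.82,-1.06],[0,0,0]],[[0,1.74,-2.04],[0,0,0]],[[0,2.76,-2.94],[0,0,0]],[[0,3.86,-3.7],[0,0,0]],[[0,5.04,-4.36],[0,0,0]]]' | python3 jog.py | grep -E "time|wrist"
python3 g.py 2.03 0.0 -0.003
echo '[[[0,1.24,-0.54],[0,0,0]],[[0,2.52,-0.94],[0,0,0]],[[0,3.84,-1.22],[0,0,0]],[[0,5.18,-1.36],[0,0,0]],[[0,6.52,-1.36],[0,0,0]]]' | python3 jog.py | grep -E "time|wrist"
python3 g.py 1.52 0.0 -0.003
```

```text
time_s: 19.38
wrist_force: [4.5, 2.9, -4.3]
time_s: 19.8
wrist_force: [2.7, 5.2, -2.8]
t 19.8 delta [-0.001   0.0004  0.0012] rot [-0.001  -0.002   0.0005] F [ 2.7  5.2 -2.8] q [-0.66  0.23  0.71  2.09 -0.2   0.88 -1.19]
19.8 [ 0.4593 -0.0247  0.3417] [ 2.7  5.2 -2.8] 0.203
time_s: 20.22
wrist_force: [0.6, 4.4, 5.2]
t 20.2167 delta [-0.001   0.0003  0.0015] rot [-0.0013 -0.002   0.0005] F [0.6 4.4 5.2] q [-0.6   0.24  0.73  2.06 -0.21  0.9  -1.12]
20.2167 [ 0.4661 -0.0567  0.3487] [0.6 4.4 5.2] 0.204
```

```bash
echo '[[[0,1.34,0.14],[0,0,0]],[[0,2.66,0.4],[0,0,0]],[[0,3.94,0.82],[0,0,0]],[[0,5.18,1.34],[0,0,0]],[[0,6.36,2],[0,0,0]]]' | python3 jog.py | grep -E "time|wrist"
python3 g.py 1.01 0.0 -0.003
echo '[[[0,1.1,0.78],[0,0,0]],[[0,2.12,1.66],[0,0,0]],[[0,3.04,2.64],[0,0,0]],[[0,3.86,3.7],[0,0,0]],[[0,4.56,4.84],[0,0,0]]]' | python3 jog.py | grep -E "time|wrist"
python3 g.py 0.5 0.0 -0.003
echo '[[[0,0.58,1.18],[0,0,0]],[[0,1.02,2.42],[0,0,0]],[[0,1.36,3.7],[0,0,0]],[[0,1.54,5.02],[0,0,0]],[[0,1.62,6.32],[0,0,0]]]' | python3 jog.py | grep -E "time|wrist"
python3 g.py 0 0.0 -0.003
```

```text
time_s: 20.63
wrist_force: [1.6, 3.8, 4.5]
t 20.6333 delta [-0.0009 -0.0003  0.0015] rot [-0.0005 -0.0023 -0.0002] F [1.6 3.8 4.5] q [-0.52  0.28  0.73  2.05 -0.24  0.89 -1.02]
20.6333 [ 0.4727 -0.0884  0.3387] [1.6 3.8 4.5] 0.206
time_s: 21.05
wrist_force: [1.6, 4.1, 5.9]
t 21.05 delta [-0.0009 -0.0004  0.0014] rot [-0.0003 -0.0022 -0.0003] F [1.6 4.1 5.9] q [-0.44  0.34  0.71  2.05 -0.3   0.85 -0.93]
21.05 [ 0.4775 -0.1108  0.3143] [1.6 4.1 5.9] 0.204
time_s: 21.47
wrist_force: [0.6, 4.3, 8.2]
t 21.4667 delta [-0.0009 -0.0003  0.0013] rot [-0.0002 -0.002  -0.0004] F [0.6 4.3 8.2] q [-0.39  0.4   0.67  2.07 -0.35  0.78 -0.86]
21.4667 [ 0.4791 -0.1186  0.2826] [0.6 4.3 8.2] 0.203
```

Scaled: 0.003 m is 0.6, 0.002 m is 0.4.

```bash
echo '[[[0,0,0.2],[0,0,0]],[[0,0,0.4],[0,0,0]],[[0,0,0.6],[0,0,0]],[[0,0,0.6],[0,0,0]]]' | python3 jog.py | grep -E "time|wrist"
python3 g.py 0 0.0 -0.003
echo '[[[0,0,0.2],[0,0,0]],[[0,0,0.4],[0,0,0]],[[0,0,0.4],[0,0,0]]]' | python3 jog.py | grep -E "time|wrist"
python3 g.py 0 0.0 -0.003
```

```text
time_s: 21.8
wrist_force: [-5.0, 3.5, 26.2]
t 21.8 delta [-0.0009 -0.0005 -0.0001] rot [-0.0013 -0.0028 -0.0005] F [-5.   3.5 26.2] q [-0.39  0.4   0.67  2.07 -0.36  0.78 -0.86]
21.8 [ 0.4792 -0.1188  0.2812] [-5.   3.5 26.2] 0.206
time_s: 22.05
wrist_force: [-4.3, 3.7, 26.7]
t 22.05 delta [-0.0009 -0.0005 -0.002 ] rot [-0.0013 -0.0032 -0.0005] F [-4.3  3.7 26.7] q [-0.38  0.4   0.67  2.07 -0.36  0.77 -0.86]
22.05 [ 0.4792 -0.1188  0.2793] [-4.3  3.7 26.7] 0.203
```

Against the upright stop. Releasing and withdrawing.

Scaled: -0.002 m is -0.4.

```bash
echo '[[[0,0,-0.4],[0,0,0]],[[0,0,-0.4],[0,0,0]],[[0,0,-0.4],[0,0,0]],[[0,0,-0.4],[0,0,0]],[[0,0,-0.4],[0,0,0]]]' | python3 jog.py 0.55 20
echo '[[[0,0,-2],[0,0,0]],[[0,0,-6],[0,0,0]],[[0,0,-12],[0,0,0]],[[0,0,-20],[0,0,0]],[[0,0,-28],[0,0,0]]]' | python3 jog.py | grep -E "time|wrist"
echo '[[[-4,0,0],[0,0,0]],[[-10,0,0],[0,0,0]],[[-16,0,0],[0,0,0]],[[-16,0,0],[0,0,0]],[[-16,0,0],[0,0,0]]]' | python3 jog.py | grep -E "time|wrist|ee"
python3 - <<'E'
from h import *
p=np.load("p.npy"); a=cam("scene"); b=cam("top")
for th,be in((0,0),(.2,0),(0,.3)):
    p[3]=th;p[4]=be; m=stand(p)
    print(th,be,[proj(c,m[k])[0].round(1).tolist() for c in (a,b) for k in ("knobtop","pivot","grip")])
for c,box in ((a,(265,200,60,60)),(b,(330,190,60,60))):
    x,y,w,h=box; g=cv2.cvtColor(c[0],cv2.COLOR_RGB2GRAY)[y:y+h,x:x+w]
    n,l,s,ce=cv2.connectedComponentsWithStats((g<50).astype(np.uint8))
    print([(s[i,4],(ce[i]+[x,y]).round(1).tolist(),s[i,:4].tolist()) for i in range(1,n) if s[i,4]>15])
E
```

```text
time_s: 22.47
ee_pos: [0.4784, -0.1188, 0.2788]
eef_rot: [0.995, 0.104, -0.0, 0.0]
wrist_force: [-1.3, 0.4, -1.0]
gripper_width: 0.533
finger_force: 0.0
time_s: 22.88
wrist_force: [1.6, 1.1, 0.3]
time_s: 23.3
ee_pos: [0.3991, -0.136, 0.4198]
eef_rot: [0.995, 0.103, 0.001, -0.001]
wrist_force: [0.1, 0.6, 0.8]
0 0 [[257.2, 203.3], [277.5, 228.9], [288.5, 192.6], [372.1, 197.2], [340.2, 205.6], [394.8, 248.1]]
0.2 0 [[262.2, 207.5], [281.4, 235.4], [288.7, 189.5], [364.1, 198.7], [334.4, 207.6], [395.2, 247.8]]
0 0.3 [[265.7, 199.4], [277.5, 228.9], [288.5, 192.6], [372.8, 206.7], [340.2, 205.6], [394.8, 248.1]]
[(np.int32(106), [274.0, 205.3], [0, 0, 28, 18]), (np.int32(29), [301.7, 207.6], [30, 0, 15, 12]), (np.int32(112), [273.3, 216.9], [0, 10, 16, 17]), (np.int32(21), [286.4, 220.0], [16, 16, 10, 11]), (np.int32(17), [295.8, 220.6], [29, 19, 5, 5]), (np.int32(79), [268.0, 232.8], [0, 25, 9, 14]), (np.int32(43), [292.9, 241.8], [26, 34, 8, 19])]
[(np.int32(56), [356.6, 214.6], [17, 20, 23, 9])]
```

```bash
python3 - <<'E'
from h import *
a=cam("top"); s=cam("scene"); g=cv2.cvtColor(a[0],cv2.COLOR_RGB2GRAY); print(g[186:222:2,330:388:2])
p=np.load("p.npy"); bar=lambda m:[m["seat"]+m["C"]@[0,0,.1265]+m["C"]@(np.r_[0,.047,0]+r*m["d"]) for r in np.linspace(.012,.055,12)]
gs=cv2.cvtColor(s[0],cv2.COLOR_RGB2GRAY)
for th in (0,.1,.2):
  for be in (-.2,0,.2,.4):
    p[3]=th;p[4]=be; m=stand(p); m["d"]=np.r_[-np.sin(be),-np.cos(be),0]
    f=lambda c,G,off:np.mean([G[int(round(v)),int(round(u))] for u,v in proj(c,np.array(bar(m)))+off])
    print(th,be,"top",f(a,g,np.r_[.9,.6]),"scene",f(s,gs,np.r_[.5,1]))
E
```

```text
[[165 169 156 163 166 163  60  50  38  72 190 228 228 233 221 216 141 101
   54 109 184 175 162 171 168 170 163 177 167]
 [170 157 171 135 155 159  52 123 185 225 227 160 137 105  65  69  85 173
   90 120 191 163 174 172 168 170 171 168 169]
 [195 187 193 163 198 183  58 133 111  68 164 134  56  46  45  45  77 183
  186 196 191 173 170 168 174 168 174 173 170]
 [135 195 197  99 102  54  46  65  62 111 218  45  54  61  58  57  57  56
   84 189 194 150 170 178 168 175 173 173 164]
 [ 56 129 191  57  38  43  55  64  69 199  63  61  59  61  59  58  60  56
   55  68 189 168 170 176 176 174 169 173 170]
 [ 99 180 196 140 167 220 143 101 147  96  61  60  58  59  58  54  52  63
   86  95  50  52  88 174 177 169 177 169 173]
 [197 196 214 233 231 232 225 168 178  55  58  55  58  78 101 158 219 224
  235 115  61  56  64 191 169 172 168 176 173]
 [193 193 179 231 231 230 231 218  78  88 137 218 221 230 233 232 232 232
  232 110  20  31 119 227 165 173 171 173 165]
 [191 194 200 223 229 231 231 226 224 233 232 232 231 230 230 231 231 231
  231 180  63  91 175 167 173 168 168 167 173]
 [194 193 1
[... 908 characters left out ...]
6
  117 159 160 126 193 194 139 157 156 156 166]
 [144 190 193 166 106 158 122  66  61  62  72 119 145  80  92  89  98 110
  159 157 161 155 189 193 171 160 156 162 125]]
0 -0.2 top 218.0 scene 214.5
0 0 top 230.58333333333334 scene 241.33333333333334
0 0.2 top 210.0 scene 199.33333333333334
0 0.4 top 108.25 scene 93.41666666666667
0.1 -0.2 top 212.16666666666666 scene 186.58333333333334
0.1 0 top 226.0 scene 214.5
0.1 0.2 top 192.33333333333334 scene 176.33333333333334
0.1 0.4 top 107.0 scene 67.25
0.2 -0.2 top 193.91666666666666 scene 195.41666666666666
0.2 0 top 211.58333333333334 scene 196.66666666666666
0.2 0.2 top 165.33333333333334 scene 149.58333333333334
0.2 0.4 top 93.75 scene 60.0
```

The bar matches the images best at cradle 0, button 0 in both views (knob at about (371,198) in the top view, as predicted). Handing in.

```bash
python3 -c "
from bench import env
print(env.job_done())"
```

```text
the job is handed in; nothing more can be done
None
```

The job is handed in at about 23 s of the 72 s: the jar was loaded, buttoned in, held upside down for about 2.5 s, and turned back upright with the button still across its lid. I checked the final state only by matching the button bar's modelled position to both camera images, since the ten picture views were used up. The hand-in gave no verdict.

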